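# Turn the tube mixer wheel until the green-capped tube is upright and lock it

### The job

The blood-tube mixer has been switched off and its green-capped tube has to be unloaded next: without gripping or lifting anything, turn the wheel slowly and gently by hand, pushing one spoke after another past the top with the fingertips, either way round, until the green-capped tube stands straight up with its cap uppermost; never let the wheel spin. Then press the red lock plunger behind the wheel all the way down into the wheel's index slot, so that the wheel stays locked like that. Leave the mixer standing where it is and do not disturb the other things on the bench.

Things in the scene. Friction and masses are not known exactly. Their poses are not given: they have to be found in the camera images.
- mixer: White tube mixer, loose on rubber feet, 3.5 kg: base 170 x 190 x 29 mm, motor housing 100 mm wide, 200 mm high at the rear, an upright six-spoked wheel in front, facing the robot. Origin under the middle of the base at bench height; +x points from the wheel back to the housing, +y left as seen from the robot, z up. Slides at about 20 N; tips if pushed at the wheel's rim with about 14 N.
- hub (a point): Fixed point on the axle in the spokes' plane, 152 mm above the bench; axes as the mixer's, the wheel turns about its x axis. Six spokes 60 degrees apart: flat bars 22 mm wide in the wheel's plane, 4 mm thick, round ends 115 mm from the axle. Behind the spokes the housing reaches 48 mm above the axle; only the lock plunger on its bridge, 22 mm or more behind the spokes, stands higher.
- rotor (a joint): Angle of the wheel, rad: 0 (or whole turns) when the green-capped tube points straight up; grows clockwise as seen from the robot's side (top moves to the mixer's -y). Starts 100 to 180 degrees from upright, either way. No end stops; even friction of about 0.12 N m (1 to 2 N at a spoke's end), stays where it is left. A spoke leaning over 40 degrees towards the finger jams when pushed sideways.
- green_cap (a point): Centre of the green cap, 110 mm from the axle; turns with the wheel, its z axis points outwards along the tube. Each spoke carries a tube lying along its front, tube axis 14.5 mm in front of the spokes' plane, 13 mm thick, with a 16 mm cap at the outer end, 120 mm from the axle. One cap is green, the opposite one blue, the other four purple.
- lock_top (a point): Middle of the flat top of the red lock plunger's round knob (20 mm across, 9 mm high). It stands upright straight above the axle, 35 mm behind the spokes' plane, 260 mm above the bench while up.
- lock (a joint): How far the lock plunger is pressed down, m: 0 up (start), 0.019 fully in. Moves straight down, needs 3 to 8 N, stays where left. Its 8 mm round-ended pin enters one of six 10 mm slots of the wheel's hexagonal disc, one per spoke, when that spoke is upright within about 6 degrees, and locks it within about 3; otherwise it stops on the disc at about 0.004 to 0.010.
- microscope_top (a point): Fixed: top of the binocular microscope that stands on the bench, 367 mm (mostly along the bench's left-right direction) x 190 mm, 370 mm high, over its middle. Keep the arm above or clear of it.
- reagent_bottle: Bystander: amber bottle with white cap, 60 mm across, 117 mm high; origin under its middle.
- jar_orange: Bystander: specimen jar with an orange lid, 46 mm across, 56 mm high; origin under its middle.
- jar_white: Bystander: specimen jar with a white lid, 62 mm across, 72 mm high; origin under its middle.
- timer: Bystander: white bench timer, 66 x 64 x 28 mm; origin under its middle.
- oil: Bystander: small amber dropper bottle with a black bulb, 29 mm across, 68 mm high; origin under its middle.

How it is judged:
On the way, in this order (a step that is already met when the one before it is completed fails the run):
1. the green-capped tube has been turned upright (within about 9 degrees) and stands still, the lock plunger still up (angle between green_cap's own z axis and vertical below 0.16 rad and value of joint lock below 0.003 m and velocity of joint rotor between -0.3 and 0.3 rad/s), for 0.2 s.
2. the lock plunger has been pressed home in the slot (value of joint lock above 0.016 m), for 0.1 s.
At the end, for the whole second after the job is handed in: The green-capped tube stands upright, cap uppermost, within 4 degrees and at rest; the lock plunger is at least 16 of its 19 mm down, which only an aligned slot allows; the mixer stands level within 20 mm of where it was, and the other things where they were (angle between green_cap's own z axis and vertical below 0.07 rad and value of joint lock above 0.016 m and velocity of joint rotor between -0.1 and 0.1 rad/s and distance of mixer from where it was at the start of the episode below 0.02 m and angle between mixer's own z axis and vertical below 0.03 rad); the robot touches nothing.
It fails at once if the wheel is spun or flung round (faster than 4 rad/s) (velocity of joint rotor above 4 rad/s or velocity of joint rotor below -4 rad/s).
It fails at once if a part of the mixer is gripped hard or forced (fingers on it with over 40 N) (contact force between the fingers and mixer above 40 N).
It fails at once if the mixer is shoved more than 20 mm, tipped or lifted (distance of mixer from where it was at the start of the episode above 0.02 m or angle between mixer's own z axis and vertical above 0.1 rad).
It fails at once if another thing on the bench is moved by more than 20 mm or lifted (distance of any of reagent_bottle, jar_orange, jar_white, timer, oil from where it was at the start of the episode above 0.02 m).
It also fails if it takes over 69 s, if anything falls off the work surface, if the arm or the gripper's body presses on something with over 40 N, if the wrist force passes 120 N, or if a joint passes its speed limit or range.

### The arm

A 6-joint arm with a two-finger parallel gripper is mounted at the origin on the work surface; the furniture and walls round the work are solid. World frame = base frame: x ahead of the robot, y to its left, z up, the work surface at z = 0. Lengths are in m, angles in rad, forces in N, time in s.
With the tool pointing down it reaches from about 0.35 to 1 m from the base axis. Payload 7.1 kg.
Tool frame: the origin (TCP) lies between the finger pads; the fingertips stand 22 mm ahead of it and the grasp point (between the pads) lies 3 mm ahead of it; z points along the fingers, y is the line along which they close (so a half turn about z gives the same grasp; the last joint's range is limited). The gripper opens to 85 mm and grips with 20 to 120 N. Pads are 22 mm wide; open, the fingers measure 114 mm over their backs; the gripper's body (76 mm by 85 mm) begins 54 mm behind the grasp point. The pads swing forward as they close: fully open they stand 13 mm farther back than shut.
Start: joints at [1.143, 0.423, 1.63, -0, 1.089, -0.019], TCP at [0.248, 0.573, 0.253] pointing down, gripper open.
Joint ranges: [-3, 3], [-0.9, 2.11], [0.09, 2.58], [-1.31, 4.45], [0.11, 2.69], [-2.54, 2.54]. Speed limits (rad/s): [2.39, 2.39, 3.01, 3.14, 3.14, 3.14].

### API

Orientations are given as a rotation vector (axis times angle).
In Python, from rig import manip gives the robot as it stands. The module is installed in compiled form; this text tells all that it offers. Calls block until the motion is done:
- manip.move_to(position, orientation): joint-space move of the TCP to a pose.
- manip.servo_line(position, orientation=None, rate=0.15): straight line of the TCP; orientation=None keeps the orientation; rate is the mean speed in m/s.
- manip.set_joints(angles): joint-space move.
- manip.command_gripper(opening, f_grip=None): finger opening in m; f_grip is the grip in N (None keeps the last); returns when the fingers have stopped.
- manip.hold(seconds).
- manip.solve_ik(position, orientation): joint angles nearest the present ones, or None.
- manip.camera(name): name is "scene" or "top" or "wrist"; returns a dict with "image" (400x640x3 uint8, red, green, blue), "fx", "fy", "cx", "cy" (pixels), "cam_to_world" (4x4, takes a point from camera to world coordinates); the wrist camera has in their place "mount" (4x4, takes a point from camera to tool coordinates, whose origin is the TCP and whose axes are the flange's). Camera axes: x right, y down, z forward; pixel columns grow to the right and rows downward; lengths in m; the calibration is good to about 2 mm. A picture is of the moment at which its call begins: read the wrist's pose just before it. There is no depth.
A pose or a line that the arm cannot do raises manip.IKError and nothing moves.
- manip.sign_off(): hands the job in; it is judged then, once.
Readings, each from a call of its own:
- manip.get_time(): time.
- manip.get_joint_positions(): joint angles.
- manip.get_joint_vel(): joint speeds.
- manip.get_tau(): joint torques, N m.
- manip.get_position(): TCP position.
- manip.get_ee_rot(): TCP orientation.
- manip.get_contact_force(): force on the tool from outside, world axes, zero at the start.
- manip.get_torque(): the same for the moment, N m.
- manip.get_width(): finger opening in m.
- manip.get_grip_force(): force on a finger pad.
Only numpy, scipy, OpenCV 4.12 (cv2) and the standard library are available. Lean on these libraries where they do the work, as an engineer would, in place of code of your own. Each camera call takes 0.05 s, during which the arm holds its last target. There are 200 camera calls.

## Working session

There is one attempt and no reset: what is moved stays moved. The work goes in short steps, each a Python script; the robot and the scene stay as the last script left them, time stands still between calls to the robot, and variables do not carry over. Pictures are saved under pics/ and viewed, at most 10 in all, crops included, and the job is handed in when it is done.

```bash
mkdir -p pics
python3 - <<'E'
from rig import manip
import cv2,numpy as np
np.set_printoptions(precision=4,suppress=True)
for n in("scene","top"):
    c=manip.camera(n);cv2.imwrite(f"pics/{n}0.png",c["image"][:,:,::-1]);print(n,c["fx"],c["fy"],c["cx"],c["cy"]);print(c["cam_to_world"])
print(manip.camera("wrist")["mount"],manip.get_ee_rot(),manip.get_time())
E
```

```text
scene 469.50145004565957 469.50145004565957 331.35097912675025 201.39608077092623
[[-0.5536  0.5207 -0.6499  1.4553]
 [ 0.8327  0.3372 -0.4392  0.5427]
 [-0.0096 -0.7843 -0.6203  1.0768]
 [ 0.      0.      0.      1.    ]]
top 489.5631247759116 489.5631247759116 314.70116091213964 201.019401094053
[[ 0.0117 -0.9827  0.1851  0.2841]
 [-0.9998 -0.0085  0.0182 -0.0822]
 [-0.0163 -0.1853 -0.9826  1.7086]
 [ 0.      0.      0.      1.    ]]
[[-0.0005 -0.9484 -0.3172  0.0824]
 [ 1.     -0.0004 -0.0004 -0.0008]
 [ 0.0003 -0.3172  0.9484 -0.1212]
 [ 0.      0.      0.      1.    ]] [-0.6376 -3.0759  0.0019] 0.15
```

View pics/scene0.png

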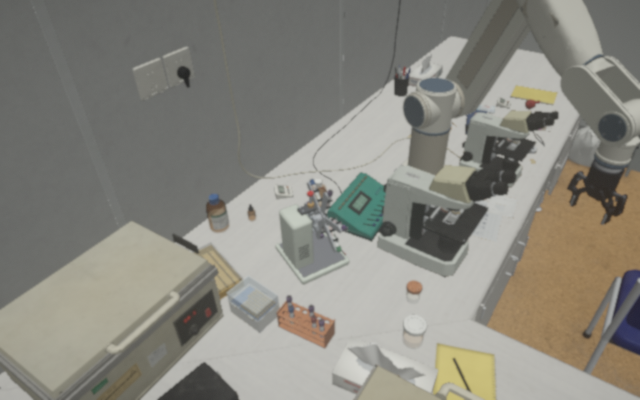

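View pics/top0.png

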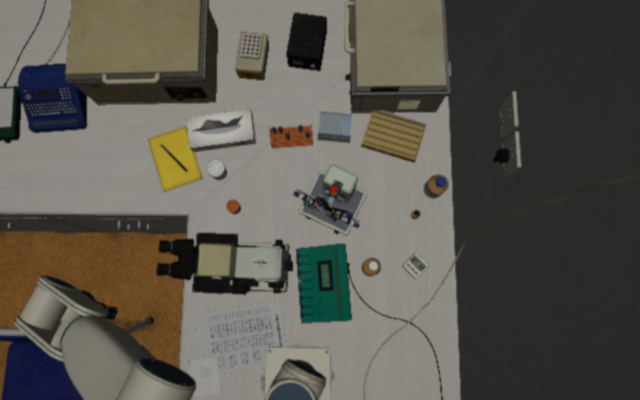

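The scene view shows the mixer at about (315,240), with the microscope nearer the robot. In the top view the red knob is at about (334,190) and the wheel at about (327,207). I'll enlarge both.

Run:
```python
import cv2,numpy as np
t=cv2.imread("pics/top0.png")[155:245,285:375];s=cv2.imread("pics/scene0.png")[170:280,265:355]
t=cv2.resize(t,(400,400),interpolation=cv2.INTER_CUBIC);s=cv2.resize(s,(400,489),interpolation=cv2.INTER_CUBIC)
o=np.zeros((489,800,3),np.uint8);o[:400,:400]=t;o[:,400:]=s;cv2.imwrite("pics/c1.png",o)
```

```text
(no output)
```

View pics/c1.png

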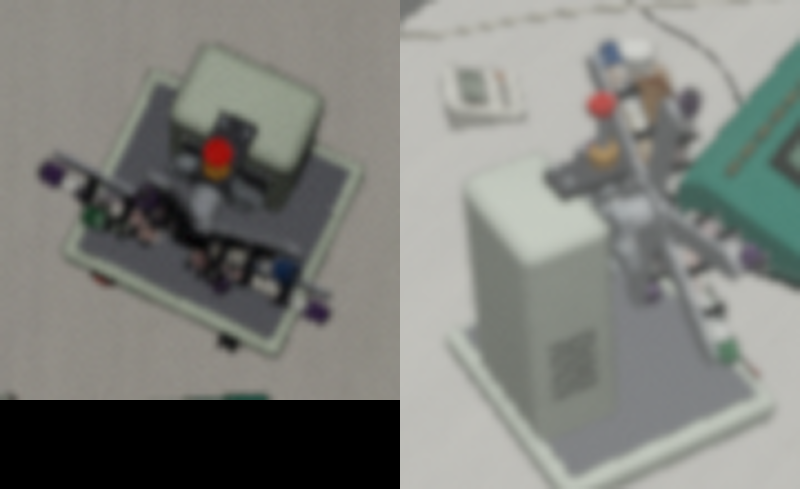

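```bash
cat > h.py <<'E'
from rig import manip
import cv2,numpy as np
from scipy.optimize import least_squares
from scipy.spatial.transform import Rotation as R
np.set_printoptions(precision=4,suppress=True)
def proj(P,c,T=None):
    M=np.linalg.inv(c["cam_to_world"] if T is None else T);p=M[:3,:3]@P+M[:3,3]
    return np.array([c["fx"]*p[0]/p[2]+c["cx"],c["fy"]*p[1]/p[2]+c["cy"]])
def model(q,name):
    x,y,yaw,th=q;ex=np.array([np.cos(yaw),np.sin(yaw),0]);ey=np.array([-np.sin(yaw),np.cos(yaw),0]);h=np.array([x,y,.152])
    if name=="knob":return h+.035*ex+[0,0,.108]
    a=th+np.pi/3*name
    return h-.0145*ex+.11*(-np.sin(a)*ey+np.cos(a)*np.array([0,0,1]))
E
python3 - <<'E'
from h import *
C={n:manip.camera(n) for n in("top","scene")}
ob=[("top","knob",334.3,189),("top",0,306.4,203.4),("top",3,349.1,215.8),("scene","knob",310.5,193.2),("scene",3,312.2,181.7),("scene",0,338.6,248.7)]
best=None
for th in(-2.6,-2,2,2.6):
    r=least_squares(lambda q:np.concatenate([proj(model(q,n),C[c])-[u,v] for c,n,u,v in ob]),[.55,-.1,-.3,th],loss="soft_l1")
    print(r.cost,r.x,np.degrees(r.x[2:]))
    if best is None or r.cost<best.cost:best=r
print(best.fun.reshape(-1,2))
for k in range(6):print(k,model(best.x,k),proj(model(best.x,k),C["top"]),proj(model(best.x,k),C["scene"]))
c=C["top"]
M=c["cam_to_world"]
for n,u,v,z in(("mic",240,262,.37),("jarO",233,206,.056),("jarW",217,169,.07),("bottle",371,267,.1),("amber",437,185,.117),("oil",416,214,.06),("timer",415,264,.028)):
    d=M[:3,:3]@[(u-c["cx"])/c["fx"],(v-c["cy"])/c["fy"],1];print(n,M[:3,3]+d*(z-M[2,3])/d[2])
E
```

```text
1.526853611524206 [ 0.5641 -0.0973 -0.445  -2.3733] [ -25.499  -135.9813]
1.5268536115241522 [ 0.5641 -0.0973 -0.445  -2.3733] [ -25.499  -135.9814]
1.526853611524259 [ 0.5641 -0.0973 -0.445   3.9099] [-25.499  224.0187]
1.5268536115241822 [ 0.5641 -0.0973 -0.445   3.9099] [-25.499  224.0186]
[[-0.5877 -0.3928]
 [-0.4901 -0.0468]
 [-0.0716 -0.2063]
 [-0.5864 -1.4666]
 [ 0.1869 -0.3747]
 [-0.1517 -0.5117]]
0 [ 0.5839 -0.0221  0.0729] [305.9099 203.3532] [338.4483 248.1883]
1 [0.5969 0.0053 0.1786] [296.2861 193.2804] [343.9516 227.9074]
2 [ 0.564  -0.0637  0.2577] [317.5236 198.8868] [330.0564 192.3246]
3 [ 0.5181 -0.1601  0.2311] [349.0284 215.5937] [312.3869 181.3253]
4 [ 0.505  -0.1874  0.1254] [355.7291 224.69  ] [308.9901 203.0179]
5 [ 0.5379 -0.1184  0.0463] [334.0348 218.167 ] [321.2574 234.5432]
mic [0.3654 0.1443 0.37  ]
jarO [0.5755 0.2292 0.056 ]
jarW [0.7026 0.2877 0.07  ]
bottle [ 0.3701 -0.2382  0.1   ]
amber [ 0.6414 -0.4575  0.117 ]
oil [ 0.5527 -0.3964  0.06  ]
timer [ 0.3857 -0.3946  0.028 ]
```

Fit residuals are under 1.5 px, and the unfitted purple caps land where predicted. The rotor is at -136°, so three clockwise strokes will do. Next I move up and over to the wheel's left side.

```bash
cat >> h.py <<'E'
HUB=np.array([.5641,-.0973,.152]);YAW=-.445
EX=np.array([np.cos(YAW),np.sin(YAW),0]);EY=np.array([-np.sin(YAW),np.cos(YAW),0])
ROT=R.from_matrix(np.c_[EY,np.cross([0,0,-1],EY),[0,0,-1]]).as_rotvec()
def P(y,h,x=-.006):  # tool centre y, tip height h above hub -> TCP
    return HUB+x*EX+y*EY+np.array([0,0,h+.022])
def fit(q0,ks=None): pass
def snap(n):
    out=[]
    for c in("top","scene"):
        im=manip.camera(c)["image"][:,:,::-1]
        im=im[155:245,280:370] if c=="top" else im[170:280,265:355]
        im=cv2.resize(im,None,fx=4.444,fy=4.444,interpolation=cv2.INTER_CUBIC)
        out.append(cv2.copyMakeBorder(im,0,489-im.shape[0],0,400-im.shape[1],cv2.BORDER_CONSTANT))
    cv2.imwrite(f"pics/{n}.png",np.hstack(out))
def F():
    f=manip.get_contact_force();return np.array([f@EX,f@EY,f[2]])
E
python3 - <<'E'
from h import *
p=manip.get_position()
manip.command_gripper(0,20)
manip.servo_line([p[0],p[1],.5],rate=.25)
print(manip.get_time())
manip.move_to(P(.066,.25),ROT)
print(manip.get_time(),manip.get_position(),manip.get_joint_positions(),F(),manip.get_width())
c=manip.camera("wrist");cv2.imwrite("pics/w1.png",c["image"][:,:,::-1])
E
```

```text
2.15
4.6333 [ 0.5872 -0.0344  0.4241] [-0.0788  0.2208  1.5206  0.0002  1.4     0.3649] [-0.3694 -0.0542 -0.24  ] -0.0001590588578212995
```

View pics/w1.png

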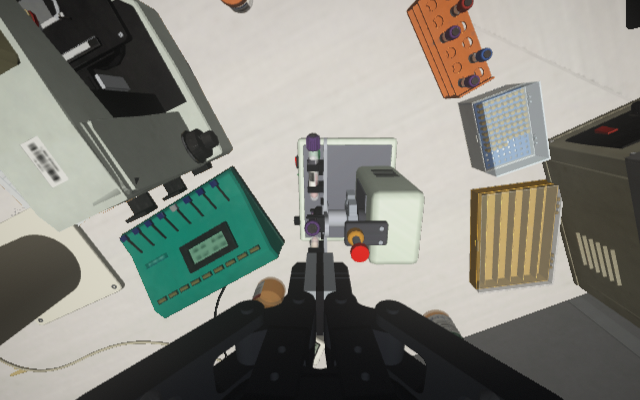

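The wrist view shows the mixer square to the tool: left purple cap at (313,142), top purple cap at (313,228), knob at (360,253). I'll check these against the model, then make the first stroke.

```bash
cat >> h.py <<'E'
def wT(c):
    T=np.eye(4);T[:3,:3]=R.from_rotvec(manip.get_ee_rot()).as_matrix();T[:3,3]=manip.get_position();return T@c["mount"]
def stroke(y0,y1,h,rate=.05):
    manip.servo_line(P(y0,h),ROT,rate=.12);print("down",F())
    for y in np.linspace(y0,y1,6)[1:]:
        manip.servo_line(P(y,h),ROT,rate=rate);print(round(y,3),F())
E
python3 - <<'E'
from h import *
c=manip.camera("wrist");T=wT(c)
q=np.array([.5641,-.0973,-.445,-2.3733])
for n in("knob",1,2):print(n,proj(model(q,n),c,T))
ob=[("knob",360,253),(1,313,142),(2,313,228)]
r=least_squares(lambda q:np.concatenate([proj(model(q,n),c,T)-[u,v] for n,u,v in ob]),q);print(r.x,r.fun)
# stroke 1: right face = y-.011
manip.servo_line(P(.066,.14),ROT,rate=.2)
stroke(.066,-.03,.080)
print(manip.get_time());snap("s1")
E
```

```text
knob [359.5798 253.9766]
1 [313.2591 141.4252]
2 [312.1355 226.2706]
[ 0.5651 -0.0971 -0.4356 -2.3524] [ 0.3519  0.1825  0.0313 -0.2558 -0.3711  0.088 ]
down [-0.464  -0.0435  0.0536]
0.047 [-0.3207 -0.2514 -0.4295]
0.028 [0.1427 0.2385 0.7643]
0.008 [ 0.3212 -0.3344  0.1985]
-0.011 [-0.5488 -0.5849  0.0027]
-0.03 [ 0.4413 -0.008   0.1984]
8.75
```

View pics/s1.png

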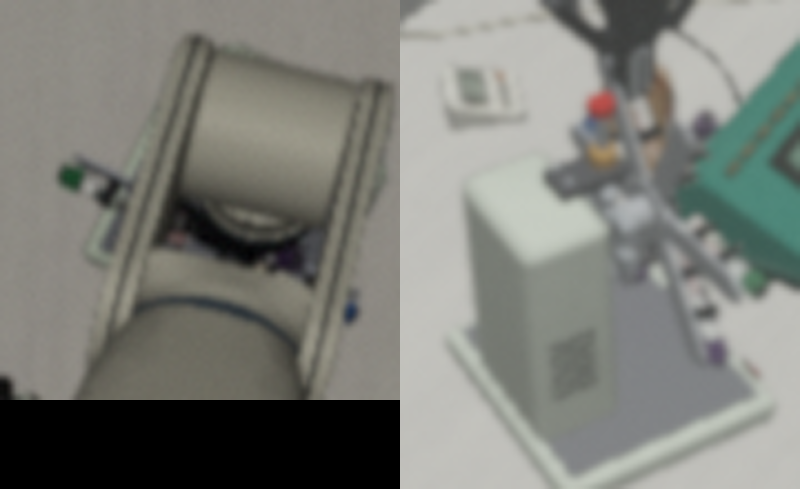

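The arm hides most of the top view, but in the scene view the green cap has moved to (755,280), about level with the hub, as planned. Second stroke.

Run:
```python
from h import *
manip.servo_line(P(-.03,.14),ROT,rate=.15)
manip.servo_line(P(.077,.14),ROT,rate=.2)
stroke(.077,-.03,.080)
manip.servo_line(P(-.03,.14),ROT,rate=.15)
manip.servo_line(P(.077,.14),ROT,rate=.2)
manip.servo_line(P(.077,.25),ROT,rate=.25)
print(manip.get_time())
c=manip.camera("wrist");T=wT(c)
cv2.imwrite("pics/w2.png",cv2.resize(c["image"][100:320,220:440,::-1],None,fx=2.7,fy=2.7,interpolation=cv2.INTER_CUBIC))
q=np.array([.5646,-.0972,-.44,np.radians(-26)])
for n in("knob",0,1,2,5):print(n,proj(model(q,n),c,T))
```

```text
down [-0.5426 -0.4523 -0.3367]
0.056 [ 0.1383 -0.2128  0.7186]
0.034 [-0.8327  0.7654  0.7327]
0.013 [-0.2639 -0.2847  0.189 ]
-0.009 [ 0.3377  0.541  -0.7758]
-0.03 [ 0.8132  0.5161 -1.0142]
15.4333
knob [360.326  261.6201]
0 [312.8723 215.8714]
1 [314.291  301.5729]
2 [315.8541 288.5715]
5 [313.8644 144.4418]
```

View pics/w2.png

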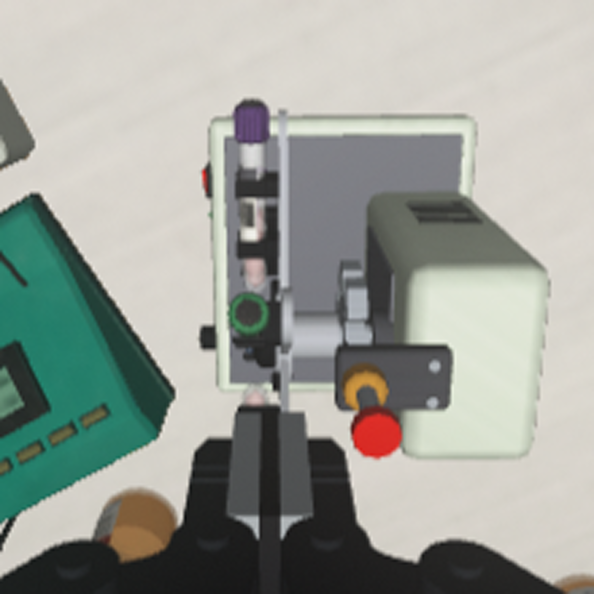

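The green cap is at full-image (312,216), matching θ = -26°, and the knob is at (359.6,260.4). Last stroke, then measure again from the same viewpoint.

Run:
```python
from h import *
manip.servo_line(P(.077,.14),ROT,rate=.2)
stroke(.077,.0225,.080,.035)
manip.hold(.3)
manip.servo_line(P(.026,.080),ROT,rate=.05)
manip.servo_line(P(.026,.14),ROT,rate=.15)
manip.servo_line(P(.026,.19),ROT,rate=.25)
manip.servo_line(P(-.05,.25),ROT,rate=.25)
manip.hold(.2)
print(manip.get_time())
c=manip.camera("wrist");T=wT(c)
cv2.imwrite("pics/w3.png",cv2.resize(c["image"][20:240,220:440,::-1],None,fx=2.7,fy=2.7,interpolation=cv2.INTER_CUBIC))
for d in(-4,0,4):
  q=np.array([.5646,-.0972,-.44,np.radians(d)])
  print(d,[proj(model(q,n),c,T) for n in("knob",0,1,5)])
```

```text
down [0.5649 0.9317 0.5341]
0.066 [0.7445 0.9612 0.246 ]
0.055 [-0.6999 -1.055  -0.5282]
0.044 [-0.403   0.5339  0.3503]
0.033 [0.609  0.4498 0.1107]
0.022 [-0.1707  0.6015 -0.0094]
21.3083
-4 [array([366.3675, 141.0711]), array([312.3915, 132.8932]), array([314.4232, 216.588 ]), array([312.8859,  34.2968])]
0 [array([366.3675, 141.0711]), array([312.4812, 141.5299]), array([314.5592, 217.8897]), array([312.7636,  36.9078])]
4 [array([366.3675, 141.0711]), array([312.5839, 149.9493]), array([314.69 , 218.701]), array([312.649 ,  40.2069])]
```

View pics/w3.png

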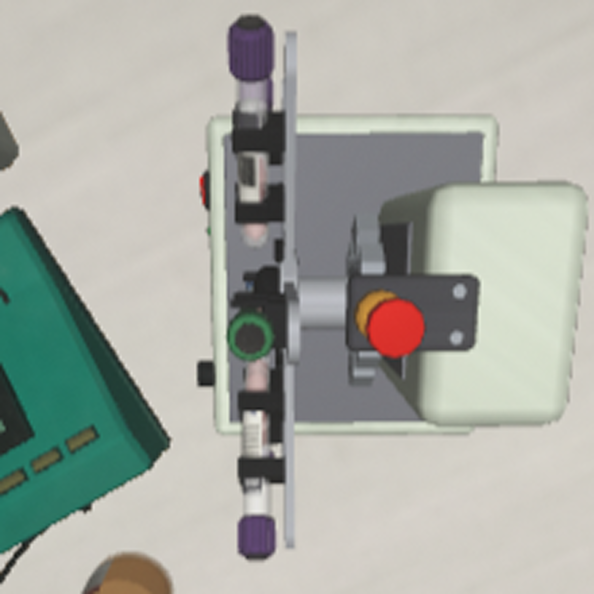

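The knob is at (366.7,141.1), exactly as predicted. The green cap top is at (312.6,144.8), so the wheel is about 2° past upright. I'll nudge it back gently from the right, then press the plunger with the tool turned 90° and a force guard.

Run:
```python
from h import *
manip.servo_line(P(-.05,.14),ROT,rate=.25)
manip.servo_line(P(-.05,.08),ROT,rate=.15)
manip.servo_line(P(-.03,.08),ROT,rate=.05)
manip.servo_line(P(-.025,.08),ROT,rate=.015);print(F())
manip.servo_line(P(-.03,.08),ROT,rate=.05)
manip.servo_line(P(-.03,.14),ROT,rate=.15)
manip.servo_line(P(-.05,.25),ROT,rate=.25)
manip.hold(.2)
c=manip.camera("wrist");cv2.imwrite("pics/w4.png",cv2.resize(c["image"][20:240,220:440,::-1],None,fx=2.7,fy=2.7,interpolation=cv2.INTER_CUBIC))
a=[cv2.imread(f"pics/w{i}.png") for i in(3,4)]
def g(im):
    b,gg,r=[im[300:380,200:300,i].astype(int) for i in range(3)];v,u=np.nonzero((gg>r+25)&(gg>b+10));return u.mean()+200,v.mean()+300,len(u)
print(g(a[0]),g(a[1]))
M=np.c_[EX,np.cross([0,0,-1],EX),[0,0,-1]];RP=R.from_matrix(M).as_rotvec()
j0=manip.get_joint_positions()
p=P(0,.18,.037);print(manip.solve_ik(p,RP))
manip.move_to(p,RP);print(manip.get_joint_positions(),manip.get_time())
manip.servo_line(P(0,.112,.037),rate=.12);f0=F();print(f0)
n=0
for h in np.arange(.111,.083,-.001):
    manip.servo_line(P(0,h,.037),rate=.02);f=(F()-f0)[2];n=n+1 if f>14 else 0
    print(round(h,3),round(manip.get_position()[2]-.022-.152,4),round(f,1))
    if f>22 or n>1:break
print(manip.get_time())
```

```text
[-0.3004 -0.3084  0.7158]
(np.float64(249.76844262295083), np.float64(335.030737704918), 976) (np.float64(250.04395604395603), np.float64(332.5144855144855), 1001)
[-0.2069  0.3021  1.568   0.      1.2715  1.8089]
[-0.2069  0.302   1.5679 -0.0001  1.2716  1.8081] 26.6417
[ 0.5189  0.141  -0.144 ]
0.111 0.1117 0.7
0.11 0.1101 0.2
0.109 0.1089 -0.2
0.108 0.1079 -0.0
0.107 0.107 2.0
0.106 0.106 1.9
0.105 0.1049 2.5
0.104 0.1039 1.2
0.103 0.1029 1.8
0.102 0.1019 1.7
0.101 0.1009 1.5
0.1 0.0999 1.3
0.099 0.0989 1.4
0.098 0.0979 1.0
0.097 0.0969 1.3
0.096 0.0959 2.2
0.095 0.0949 0.8
0.094 0.0939 1.7
0.093 0.0929 2.5
0.092 0.0919 1.5
0.091 0.0909 1.3
0.09 0.0899 1.8
0.089 0.089 3.3
0.088 0.089 9.6
0.087 0.0889 15.6
0.086 0.0888 20.8
33.8583
```

The plunger went down a full 19 mm and then met a hard stop. I'll retreat and take one look.

Run:
```python
from h import *
manip.servo_line(P(0,.15,.037),rate=.08)
manip.servo_line(P(0,.25,.037),rate=.25)
manip.move_to(P(-.05,.25),ROT);manip.hold(.2)
c=manip.camera("wrist");T=wT(c);cv2.imwrite("pics/w5.png",cv2.resize(c["image"][20:240,220:440,::-1],None,fx=2.7,fy=2.7,interpolation=cv2.INTER_CUBIC))
q=np.array([.5646,-.0972,-.44,0]);k=model(q,"knob")
for d in(0,.019):print((proj(k-[0,0,d],c,T)-[220,20])*2.7)
print(F(),manip.get_time())
```

```text
[391.9748 323.8707]
[384.5591 318.1665]
[ 0.103  -0.5125  0.1813] 37.0667
```

View pics/w5.png

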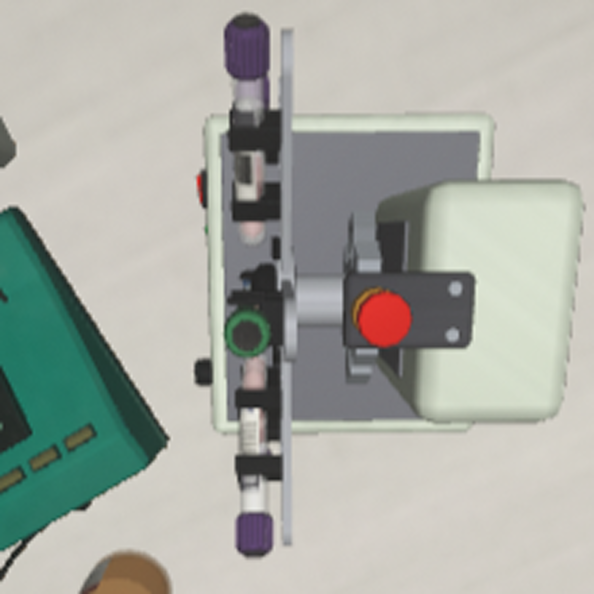

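The knob is at crop (384,319), where the model puts it when fully down. The green cap is upright at (248,333), and the mixer has not moved.

```bash
python3 -c "
from rig import manip
print(manip.sign_off())"
```

```text
the job is handed in; nothing more can be done
None
```

The green-capped tube stands upright, the lock plunger is fully in (19 mm), the mixer has not visibly moved, and the job was handed in at about 37 s; no verdict was returned.

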